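Swap the battery module of the backup power unit and test it

TASK

The battery module plugged into the backup power unit is worn out: pull it straight up out of its bay and stand it upright in the steel tray in front of the row of white bottles. Plug the fresh module, the one standing on the table, into the empty bay, key to the front and fully home so that its collar lies flat on the case; only then press the unit's round test button all the way down and let it spring back. Do not let either module fall over, and leave the tape roll and the caliper where they are.

Things in the scene. Friction and masses are not known exactly. Their poses are not given: they have to be found in the camera images.
- power_unit: Backup power unit: white plastic case on rubber feet, 150 (x) x 180 (y) x 64 mm, fixed to the table behind a row of white bottles (to 105 mm tall). Origin under its centre at table height; its front (dark control strip with lamps and button) faces its own -x. The battery bay, a rectangular well, opens in the left (+y) half of its top; two round mains outlets (decoration) lie in the right half.
- bay (a point): Centre of the mouth of the battery bay, in the plane of the unit's top, 64 mm above the table; axes as the unit's (x to the back, z up). The well is 66.5 (x) x 42.5 (y) mm, 48 mm deep, with a 2.5 mm bevel round its mouth; in the middle of its front (-x) wall a keyway 16 mm wide and 6 mm deep.
- spent_module: Worn-out battery module, in the bay at the start. Black block, 106 mm tall; origin at the centre of its foot, z up. Lower part 64 (x) x 40 (y) mm, foot tapered 3 mm, key rib (12 wide, 5 proud) on its front (-x) side; collar 78 x 54 mm at 46 to 51 mm height stops it on the unit's top; above it the grip, 62 (x) x 36 (y) mm, up to 106 mm: take it across y. 0.35 kg.
- spent_seat (a point): Centre of the underside of the spent module's collar, 46 mm above its foot; coincides with the bay point when the module is fully home.
- fresh_module: Fresh battery module, of the same make and size as the spent one (same origin and axes, key on its -x side); it stands upright on the table at the start.
- fresh_seat (a point): Centre of the underside of the fresh module's collar, 46 mm above its foot; coincides with the bay point, x axes alike, when the module is fully home.
- tray: Open tray of folded stainless sheet, 122 (x) x 184 (y) x 52 mm, standing loose on the table; origin under its centre. Inside 116 x 180 mm, floor 2 mm above the table, walls 50 mm high.
- button_top (a point): Centre of the top of the test button: a white round cap, 25 mm across, in a black ring on the right end of the unit's control strip, 10.5 mm above the unit's top; pressed downward.
- test_button (a joint): Travel of the test button: 0 released, 0.005 m fully down; a spring (5 N at the bottom) returns it.
- tape: Roll of masking tape, 104 mm across, 25 mm high, lying flat; origin under its centre. Bystander.
- caliper: Steel caliper, 188 mm long, 15 mm high, lying flat to the left of the unit; origin under its middle. Bystander.
Things that resemble listed ones, but are neither listed nor needed, are in the scene too. What is shaped like the fresh_module but turquoise is not meant.

How it is judged:
By the outcome, as a careful person would: the job done as asked, in the order asked, and still so for the second after the job is handed in, with the robot touching nothing.
It also fails if it takes over 66 s, if anything falls off the work surface, if the arm or the gripper's body presses on something with over 40 N, if the wrist force passes 120 N, or if a joint passes its speed limit or range.

ROBOT

A 7-joint arm with a two-finger parallel gripper is mounted at the origin on the work surface; the furniture and walls round the work are solid. World frame = base frame: x ahead of the robot, y to its left, z up, the work surface at z = 0. Lengths are in m, angles in rad, forces in N, time in s.
With the tool pointing down it reaches from about 0.4 to 0.85 m from the base axis. Payload 10.4 kg.
Tool frame: the origin (TCP) lies between the finger pads; the fingertips stand 19 mm ahead of it and the grasp point (between the pads) is the TCP (manip.tips_ahead is the distance from the TCP to the fingertips, in m); z points along the fingers, y is the line along which they close (so a half turn about z gives the same grasp; the last joint's range is limited). The gripper opens to 85 mm and grips with 20 to 120 N. Pads are 22 mm wide; open, the fingers measure 114 mm over their backs; the gripper's body (76 mm by 85 mm) begins 54 mm behind the grasp point. The pads swing forward as they close: fully open they stand 13 mm farther back than shut.
Start: joints at [-1.273, 0.332, -0.065, 1.46, 0.022, 1.35, -0.088], TCP at [0.197, 0.593, 0.25] pointing down, gripper open.
Joint ranges: [-2.6, 2.6], [-0.5, 2.12], [-1.47, 1.34], [0.16, 2.42], [-1.27, 4.41], [0.06, 2.06], [-2.6, 2.6]. Speed limits (rad/s): [2.22, 2.22, 2.79, 2.79, 3.14, 3.14, 3.14].

INTERFACE

Orientations are given as a unit quaternion [x, y, z, w].
In Python, from workcell import manip, viewer gives the robot as it stands.
- The arm moves only by the tool arm_command, never from a script. Its argument "series" is text: rows parted by semicolons, each of 5 numbers parted by spaces: the closure, from 0 (fully open) to 1 (shut), then the shift along the tool's x, y, z normalised to -1 to 1, where 1 is 0.4 m, then the turn about the tool's z normalised to -1 to 1, where 1 is 180 degrees. In form: jaw tx ty tz spin; .... A call has exactly 10 rows; each row shifts and turns the commanded pose from where the row before left it, along the tool's axes as they then stand; what a row does not reach is not made up. A row lasts 1/8 s, in which the tool goes at most 62.5 mm and 10.7 degrees, less where a joint would pass 70% of its speed; a pose out of reach is approached as far as the arm can. A call with a number of a shift or a turn outside -1 to 1 is refused whole. A call with a gripper value outside its range is refused whole. The fingers move at their own pace and stop on an object; "newtons" is the grip in N (left out, the last holds). Time passes only in rows, so rows that do not move let the fingers close, or fill a call up. It gives the time, the measured TCP pose, the force, the opening and the grip force at its end, in the units of the state.
- manip.get_obs(): the state, without advancing time (a new reading comes with each control period).
- viewer.camera(name): name is "scene" or "top" or "wrist"; returns a dict with "pixels" (480x640x3 uint8, red, green, blue), "intrinsics" (3x3 intrinsics, pixels), "D" ([k1, k2, p1, p2, k3] as OpenCV has them; the pictures are not rectified), "extrinsics" (4x4, takes a point from world to camera coordinates). Camera axes: x right, y up, looking along -z (the intrinsics and any distortion apply to the point x, -y, -z); pixel columns grow to the right and rows downward; lengths in m; the calibration is good to about 2 mm. A picture is of the moment at which its call begins. There is no depth.
- manip.hand_in(): hands the job in; it is judged then, once.
The state is a dict: "clock": time; "joint_pos": joint angles; "joint_velocities": joint speeds; "tau": joint torques, N m; "position": TCP position; "ee_rot": TCP orientation; "ft_force": force on the tool from outside, world axes, zero at the start; "torque": the same for the moment, N m; "grip_width": opening from 0.0 (shut) to 1.0 (fully open); "grasp_force": force on a finger pad.
Only numpy, scipy, OpenCV 4.12 (cv2) and the standard library are available. Lean on these libraries where they do the work, as an engineer would, in place of code of your own. Each camera call takes 0.05 s, during which the arm holds its last target. There are 200 camera calls.

## Working session

There is one attempt and no reset: what is moved stays moved. The work goes in short steps, Python scripts to look and compute and a tool call to move; the robot and the scene stay as the last step left them, time stands still between calls to the robot, and variables do not carry over. Pictures are saved under pics/ and viewed, at most 10 in all, crops included, and the job is handed in when it is done.

Besides the shell and the picture viewer there is one more tool, called after "Request:" as name(argument=value, ...) on one line, values as JSON. arm_command: Moves the arm, as the interface text tells. Scaled input: -1 to 1 covers 0.4 m each way for a shift and 180 degrees each way for a turn. Its arguments: {"type":"object","properties":{"series":{"type":"string"},"newtons":{"type":"number"}},"required":["series"]}

```bash
mkdir -p pics; ls
cat > h.py <<'E'
import numpy as np,cv2
from workcell import manip,viewer
def shot(n,f):
    c=viewer.camera(n); cv2.imwrite('pics/'+f,cv2.cvtColor(c['pixels'],cv2.COLOR_RGB2BGR))
    np.savez('pics/'+f+'.npz',K=c['intrinsics'],D=c['D'],E=c['extrinsics']); return c
def load(f):
    d=np.load('pics/'+f+'.npz'); return d['K'],d['D'],d['E']
def ray(f,uv):
    K,D,E=load(f); p=cv2.undistortPoints(np.array(uv,float).reshape(-1,1,2),K,np.array(D,float)).reshape(-1,2)
    d=np.c_[p[:,0],-p[:,1],-np.ones(len(p))]@E[:3,:3]; return -E[:3,:3].T@E[:3,3],d
def onz(f,uv,z):
    o,d=ray(f,uv); return o+d*((z-o[2])/d[:,2])[:,None]
def proj(f,P):
    K,D,E=load(f); q=np.array(P,float).reshape(-1,3)@E[:3,:3].T+E[:3,3]
    return cv2.projectPoints(q*[1,-1,-1],np.zeros(3),np.zeros(3),K,np.array(D,float))[0].reshape(-1,2)
E
python3 - <<'E'
from h import *
for n in('scene','top','wrist'):
    c=shot(n,n+'0.png'); print(n,c['intrinsics'].round(1).tolist(),c['D'],c['extrinsics'].round(3).tolist())
o=manip.get_obs(); print(o); print(manip.tips_ahead)
E
```

```text
pics
scene [[510.2, 0.0, 319.9], [0.0, 510.2, 237.1], [0.0, 0.0, 1.0]] [-0.11766682  0.          0.          0.          0.        ] [[0.499, -0.867, 0.001, -0.101], [0.502, 0.289, 0.815, -0.337], [-0.707, -0.406, 0.579, -1.255], [0.0, 0.0, 0.0, 1.0]]
top [[518.2, 0.0, 319.5], [0.0, 518.2, 237.6], [0.0, 0.0, 1.0]] [-0.1158383  0.         0.         0.         0.       ] [[0.025, -1.0, 0.002, 0.134], [0.981, 0.025, 0.193, -0.455], [-0.193, -0.003, 0.981, -1.532], [0.0, 0.0, 0.0, 1.0]]
wrist [[426.8, 0.0, 321.0], [0.0, 426.8, 240.0], [0.0, 0.0, 1.0]] [-0.0875928  0.         0.         0.         0.       ] [[0.315, 0.949, -0.001, -0.625], [-0.917, 0.304, -0.259, 0.034], [-0.245, 0.082, 0.966, -0.377], [0.0, 0.0, 0.0, 1.0]]
{'clock': 0.15, 'joint_pos': array([-1.27261536,  0.33266946, -0.06470011,  1.46074477,  0.02161107,
        1.34986952, -0.08850665]), 'joint_velocities': array([ 0.00025448,  0.00045338,  0.00172932, -0.00630408,  0.00055267,
       -0.00163167, -0.00137312]), 'tau': array([ 1.74533259e-03, -6.25828743e+01,  4.97340295e-02, -3.91848886e+01,
        1.61950244e-02,  7.59291637e-03,  1.69074696e-05]), 'position': array([0.19698935, 0.59287849, 0.24973617]), 'ee_rot': array([ 1.59697392e-01,  9.87165890e-01, -4.94874543e-04, -5.30568121e-05]), 'ft_force': array([-0.38792693, -0.65671474,  0.19127725]), 'torque': array([-0.00723411,  0.0077846 , -0.01503457]), 'grasp_force': 0.0, 'grip_width': 0.9972882485679361}
0.019
```

View pics/top0.png

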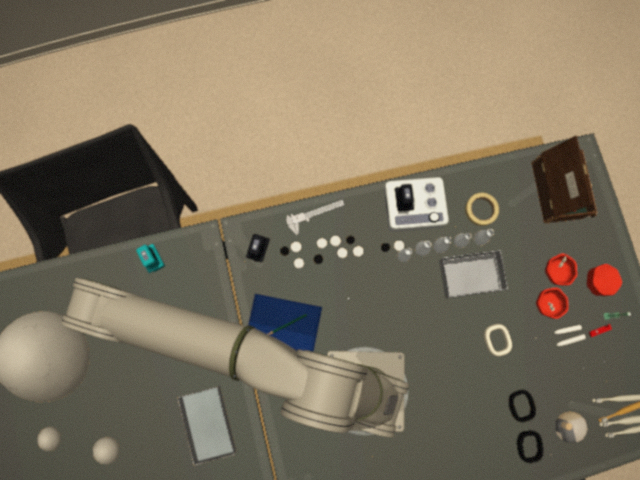

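View pics/scene0.png

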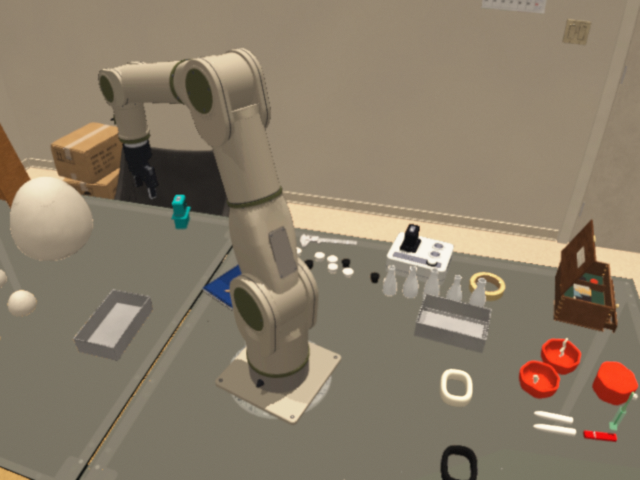

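Top view: the unit is at (417,203) with the spent module at (404,197). The fresh module is at (258,247), the tray at (475,273) and the bottles at (405–487, 255–237). The tape is at (482,208) and the caliper at (315,216).

Run:
```python
from h import *
f='top0.png'
im=cv2.imread('pics/'+f)[160:310,235:515]; cv2.imwrite('pics/tc.png',cv2.resize(im,None,fx=2.85,fy=2.85,interpolation=cv2.INTER_CUBIC))
for n,uv,z in[('unit top',(417,203),.064),('spent',(404,197),.119),('fresh',(258,247),.106),('tray',(475,273),.03),('button',(434,217),.0745),('tape',(482,208),.02)]:
    print(n,onz(f,[uv],z).round(3))
o=manip.get_obs()
from scipy.spatial.transform import Rotation as R
print(R.from_quat(o['ee_rot']).as_matrix().round(3))
K,D,E=load('wrist0.png');print('cam pos',-E[:3,:3].T@E[:3,3])
```

```text
unit top [[ 0.563 -0.149  0.064]]
spent [[ 0.565 -0.1    0.119]]
fresh [[0.407 0.324 0.106]]
tray [[ 0.356 -0.333  0.03 ]]
button [[ 0.518 -0.199  0.075]]
tape [[ 0.565 -0.366  0.02 ]]
[[-0.949  0.315 -0.   ]
 [ 0.315  0.949 -0.001]
 [-0.    -0.001 -1.   ]]
cam pos [0.13508344 0.61437451 0.37254079]
```

View pics/tc.png

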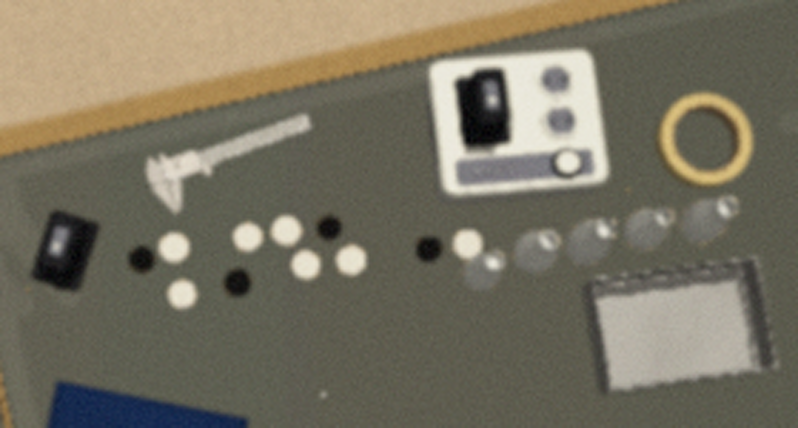

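The crop confirms these positions. The fresh module is turned about 20° in the image, and its key side isn't visible yet. I'll fly the wrist camera over it.

```bash
cat >> h.py <<'E'
from scipy.spatial.transform import Rotation as R
def go(p,yaw=None):
    "delta to world TCP p, tool-x heading yaw (deg); printed in tool axes normalised, at present orientation"
    o=manip.get_obs(); M=R.from_quat(o['ee_rot']).as_matrix(); d=M.T@(np.array(p)-o['position'])
    h=np.degrees(np.arctan2(M[1,0],M[0,0])); s=0 if yaw is None else -((yaw-h+180)%360-180)/180
    print('pos',o['position'].round(4),'head',h.round(2),'tilt',M[2].round(4),'| shift',(d/.4).round(4),'spin',round(s,4),'t',o['clock'],'w',round(o['grip_width'],3),'f',o['ft_force'].round(1))
E
python3 - <<'E'
from h import *
f='top0.png'
g=lambda a:[(x/2.85+235,y/2.85+160) for x,y in a]
P=onz(f,g([(447,194),(608,183),(430,62),(590,50)]),.064); print(P.round(3))
for a,b in((0,1),(2,3)): d=P[a]-P[b]; print('unit yaw',np.degrees(np.arctan2(-d[0],d[1])))
print(onz(f,g([(605,390),(752,372),(593,285),(757,262)]),.03).round(3))
go([.38,.30,.30])
E
```

```text
[[ 0.483 -0.072  0.064]
 [ 0.499 -0.245  0.064]
 [ 0.628 -0.054  0.064]
 [ 0.647 -0.229  0.064]]
unit yaw 5.469198089904022
unit yaw 6.183965874018088
[[ 0.281 -0.245  0.03 ]
 [ 0.303 -0.406  0.03 ]
 [ 0.394 -0.234  0.03 ]
 [ 0.423 -0.416  0.03 ]]
pos [0.197  0.5929 0.2497] head 161.62 tilt [-1.e-04 -1.e-03 -1.e+00] | shift [-0.6651 -0.5507 -0.1251] spin 0 t 0.15 w 0.997 f [-0.4 -0.7  0.2]
```

Request:
arm_command(series="0 -0.04 -0.035 -0.03 0; 0 -0.085 -0.07 -0.03 0; 0 -0.1 -0.08 -0.03 0; 0 -0.1 -0.08 -0.03 0; 0 -0.1 -0.08 0 0; 0 -0.1 -0.08 0 0; 0 -0.085 -0.075 0 0; 0 -0.055 -0.05 0 0; 0 0 0 0 0; 0 0 0 0 0", newtons=40)

```text
clock: 1.4
position: [0.3798, 0.3005, 0.2987]
ee_rot: [0.16, 0.987, 0.0, -0.0]
ft_force: [-0.7, 0.1, 0.8]
grip_width: 0.999
grasp_force: 0.0
```

Run:
```python
from h import *
shot('wrist','w1.png'); go([.4,.3,.3]); print(proj('w1.png',[[.407,.324,.106]]))
```

```text
pos [0.3796 0.3009 0.2986] head 161.67 tilt [ 2.e-04  6.e-04 -1.e+00] | shift [-0.049   0.0138 -0.0035] spin 0 t 1.45 w 1.001 f [ 0.6 -0.6 -0.5]
[[359.85955895 239.14645409]]
```

View pics/w1.png

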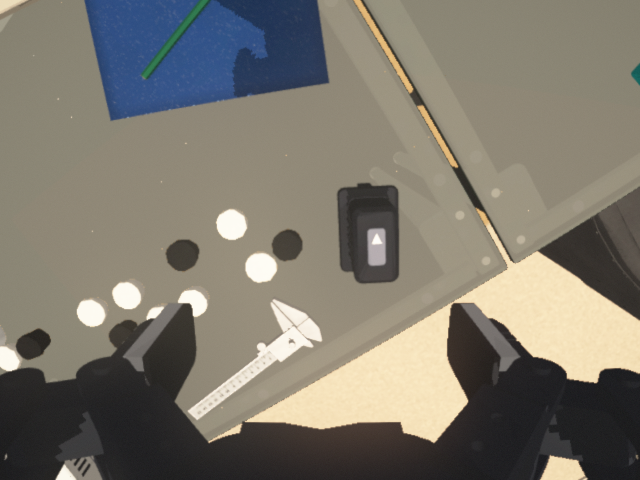

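The fresh module is at about (370,235), with its key visible at (364,185) toward image-up, i.e. tool +x. So the tool is already aligned with the module to within a few degrees. I'll fit a silhouette to get its precise pose.

```bash
cat >> h.py <<'E'
from scipy.optimize import minimize
BOX=[(-32,32,-20,20,0,46),(-37,-32,-6,6,2,46),(-39,39,-27,27,46,51),(-31,31,-18,18,51,106)]
def sil(f,p,z0,boxes):
    m=np.zeros((1920,2560),np.uint8)
    for b in boxes:
        C=np.array([[x,y,z] for x in b[:2] for y in b[2:4] for z in b[4:]])/1e3
        W=C@R.from_euler('z',p[2],degrees=True).as_matrix().T+[p[0],p[1],z0]
        h=cv2.convexHull(np.float32(proj(f,W)*4+1.5)); cv2.fillConvexPoly(m,np.int32(np.round(h*16)),1,cv2.LINE_8,4)
    return m
def fit(f,p0,z0,thr,boxes=BOX,pad=60):
    im=cv2.imread('pics/'+f); g=cv2.resize(im.max(2),(2560,1920),interpolation=cv2.INTER_LINEAR)
    u,v=(proj(f,[[p0[0],p0[1],z0+.05]])[0]*4).astype(int)
    m=(g<thr).astype(np.uint8); n,l,st,c=cv2.connectedComponentsWithStats(cv2.morphologyEx(m,cv2.MORPH_OPEN,np.ones((9,9))))
    w=l[v-20:v+20,u-20:u+20]; k=np.bincount(w[w>0]).argmax(); cs,_=cv2.findContours((l==k).astype(np.uint8),0,1)
    m=np.zeros_like(m); cv2.drawContours(m,[max(cs,key=cv2.contourArea)],-1,1,-1)
    def cost(q):
        s=sil(f,[q[0]/1e3,q[1]/1e3,q[2]],z0,boxes); return 1-(s&m).sum()/max(1,(s|m).sum())
    x0=np.array([p0[0]*1e3,p0[1]*1e3,p0[2]])
    for sc in(8,2): r=minimize(cost,x0,method='Nelder-Mead',options=dict(initial_simplex=x0+sc*np.vstack([np.zeros(3),np.eye(3)]),xatol=.02,fatol=1e-5)); x0=r.x
    print(f,'thr',thr,'pose',r.x.round(2),'miss',round(r.fun,4),'area',m.sum()//16); return r.x
E
python3 - <<'E'
from h import *
g=cv2.imread('pics/w1.png').max(2); print(g[235,320:420:3]); print(g[200:300:4,345])
for t in(60,75,90): fit('w1.png',[.407,.324,-18],0,t)
E
```

```text
[146 145 147 146 146 147 119  66  70  60  52  54  54  71  70  69 168 183
 190 247 182 181  80  71  73  58  75 145 144 146 145 146 145 145]
[ 76  67  69  68  69  67  69  68  71  69  69  69  67  67  69  69  71  70
 132 146 147 147 146 148 149]
w1.png thr 60 pose [409.77 334.84 -13.05] miss 0.7331 area 1577
w1.png thr 75 pose [416.27 334.18 -13.32] miss 0.2924 area 4193
w1.png thr 90 pose [415.53 334.31 -14.03] miss 0.0696 area 5523
```

Run:
```python
from h import *
for t in(100,110,120): fit('w1.png',[.415,.334,-14],0,t)
go([.54,-.12,.30],185.8)
```

```text
w1.png thr 100 pose [415.98 334.18 -14.6 ] miss 0.0593 area 5591
w1.png thr 110 pose [415.98 334.24 -14.87] miss 0.0477 area 5666
w1.png thr 120 pose [416.01 334.16 -15.41] miss 0.0371 area 5739
pos [0.3796 0.3009 0.2986] head 161.67 tilt [ 2.e-04  6.e-04 -1.e+00] | shift [-0.7115 -0.8728 -0.0042] spin -0.1341 t 1.45 w 1.001 f [ 0.6 -0.6 -0.5]
```

Request:
arm_command(series="0 -0.04 -0.05 0 0; 0 -0.08 -0.1 0 0; 0 -0.085 -0.105 0 0; 0 -0.085 -0.105 0 0; 0 -0.085 -0.105 0 0; 0 -0.085 -0.105 0 0; 0 -0.085 -0.105 0 0; 0 -0.085 -0.1 0 0; 0 -0.08 -0.1 0 -0.04; 0 0 0 0 -0.05")

```text
clock: 2.7
position: [0.5396, -0.1245, 0.298]
ee_rot: [0.019, 1.0, -0.001, -0.0]
ft_force: [-0.2, 1.1, -0.6]
grip_width: 0.996
grasp_force: 0.0
```

Request:
arm_command(series="0 0 0 0 -0.044; 0 0 0 0 0; 0 0 0 0 0; 0 0 0 0 0; 0 0 0 0 0; 0 0 0 0 0; 0 0 0 0 0; 0 0 0 0 0; 0 0 0 0 0; 0 0 0 0 0")

```text
clock: 3.95
position: [0.5393, -0.1212, 0.2983]
ee_rot: [-0.05, 0.999, 0.0, -0.0]
ft_force: [0.4, -0.1, 0.3]
grip_width: 0.999
grasp_force: 0.0
```

Run:
```python
from h import *
shot('wrist','w2.png'); print(proj('w2.png',[[.565,-.1,.119]]))
for t in(90,110,130): fit('w2.png',[.565,-.1,5.8],.018,t,BOX[2:])
print(manip.get_obs()['joint_pos'].round(2))
go([.54,-.12,.30],185.8)
```

```text
[[344.73255715 255.46542238]]
w2.png thr 90 pose [ 577.57 -108.04    5.01] miss 0.1014 area 5746
w2.png thr 110 pose [ 576.84 -107.95    5.63] miss 0.0808 area 5882
w2.png thr 130 pose [ 576.58 -107.73    5.87] miss 0.0673 area 5970
[-0.42  0.16  0.63  1.61 -0.09  1.4   1.89]
pos [ 0.5393 -0.1212  0.2983] head -174.26 tilt [-0.e+00  1.e-04 -1.e+00] | shift [-0.0021  0.0028 -0.0043] spin -0.0003 t 4.0 w 1.001 f [-0.3 -0.2 -0.9]
```

View pics/w2.png

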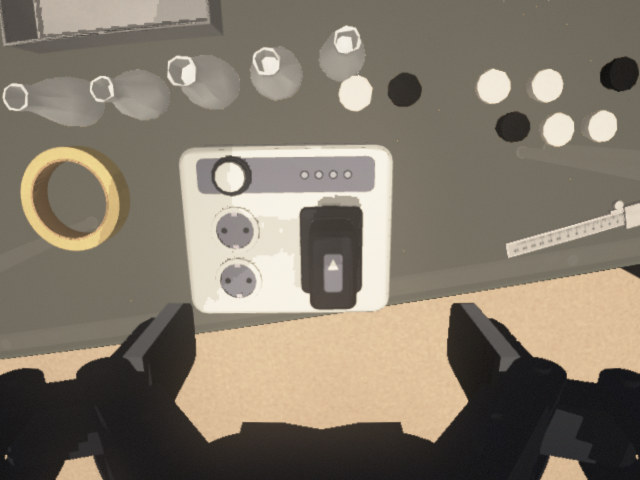

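The unit is centred at about (288,230), the module at (332,258) with its arrow pointing to the front, and the button at (230,177). Tray and bottles are at the upper left. I'll check the fits with an overlay.

Run:
```python
from h import *
def ov(f,p,z0,b,c):
    im=cv2.imread('pics/'+f); s=sil(f,p,z0,b); im=cv2.resize(im,(2560,1920))
    for bx in b:
        cs,_=cv2.findContours(sil(f,p,z0,[bx]),0,2); cv2.drawContours(im,cs,-1,(0,0,255),2)
    return im[c[1]*4:c[1]*4+560,c[0]*4:c[0]*4+400]
a=ov('w1.png',[.4160,.3342,np.float64(-15.3)],0,BOX,(320,165)); b=ov('w2.png',[.5766,-.1078,5.8],.018,BOX[2:],(285,185))
cv2.imwrite('pics/ov.png',np.hstack([a,b]))
P=onz('w2.png',[(186,225),(391,225),(290,147),(290,312)],.064); print(P.round(4))
print('button',onz('w2.png',[(230,177)],.0745))
```

```text
[[ 0.568  -0.2348  0.064 ]
 [ 0.5503 -0.0586  0.064 ]
 [ 0.4934 -0.1505  0.064 ]
 [ 0.64   -0.1384  0.064 ]]
button [[ 0.52145854 -0.19643649  0.0745    ]]
```

View pics/ov.png

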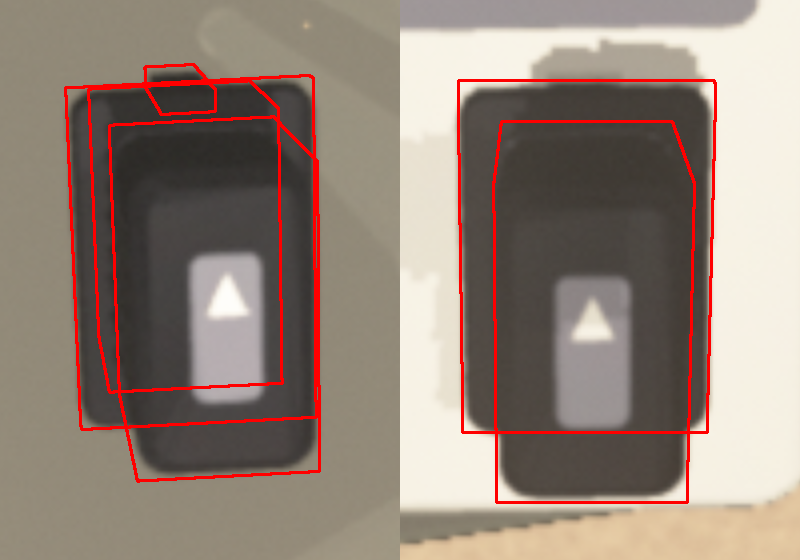

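The fits sit within 1–2 mm: bay and spent module at (0.577, −0.108, yaw 5.7°), fresh at (0.416, 0.334, yaw −15.5°). The heights and reach are consistent with the data given. Next I'll grasp the spent module.

Request:
arm_command(series="0 -0.05 0.012 0.05 0; 0 -0.046 0.012 0.1 0; 0 0 0 0.1 0; 0 0 0 0.1 0; 0 0 0 0.08 0; 0 0 0 0.045 0; 0 0 0 0.021 0; 0 0 0 0 0; 1 0 0 0 0; 1 0 0 0 0", newtons=60)

```text
clock: 5.25
position: [0.577, -0.1078, 0.1007]
ee_rot: [-0.05, 0.999, 0.0, 0.001]
ft_force: [-0.3, -0.4, 0.6]
grip_width: 0.607
grasp_force: 0.0
```

Request:
arm_command(series="1 0 0 0 0; 1 0 0 0 0; 1 0 0 0 0; 1 0 0 0 0; 1 0 0 0 0; 1 0 0 -0.01 0; 1 0 0 -0.02 0; 1 0 0 -0.03 0; 1 0 0 -0.04 0; 1 0 0 -0.05 0")

```text
clock: 6.5
position: [0.5765, -0.1075, 0.1612]
ee_rot: [-0.05, 0.999, 0.0, 0.0]
ft_force: [-0.1, -0.2, -3.4]
grip_width: 0.415
grasp_force: 60.5
```

Request:
arm_command(series="1 0 0 -0.06 0; 1 0 0 -0.07 0; 1 0 0 -0.07 0; 1 0 0 -0.06 0; 1 0 0 -0.04 0; 1 0.05 -0.05 0 0; 1 0.08 -0.08 0 0; 1 0.08 -0.08 0 0; 1 0.06 -0.06 0 0; 1 0.03 -0.03 0 0")

```text
clock: 7.75
position: [0.4671, -0.2412, 0.2798]
ee_rot: [-0.048, 0.999, 0.0, -0.0]
ft_force: [0.5, 0.4, -3.0]
grip_width: 0.417
grasp_force: 60.7
```

Run:
```python
from h import *
shot('wrist','w3.png');shot('top','top3.png')
a=cv2.imread('pics/w3.png'); b=cv2.imread('pics/top0.png')[225:315,420:530]
b=cv2.resize(b,None,fx=4,fy=4,interpolation=cv2.INTER_CUBIC)
# predicted tray from guess
def tray(c,yaw):
    P=[[sx*.061,sy*.092,.052] for sx,sy in((-1,1),(-1,-1),(1,-1),(1,1))]
    return np.array(P)@R.from_euler('z',yaw,degrees=True).as_matrix().T+[c[0],c[1],0]
q=(proj('top0.png',tray((.353,-.325),9))-[420,225])*4
cv2.polylines(b,[np.int32(q)],True,(0,0,255),1)
q=proj('w3.png',tray((.353,-.325),9)); print(q.round()); cv2.polylines(a,[np.int32(q)],True,(0,0,255),1)
cv2.imwrite('pics/tr.png',np.hstack([cv2.copyMakeBorder(b[:,:440],0,0,0,0,0),a[:360,:360]]))
go([.353,-.325,.28],180)
print(manip.get_obs()['joint_pos'].round(2))
```

```text
[[341. -39.]
 [103. -17.]
 [124. 141.]
 [349. 125.]]
pos [ 0.4679 -0.2407  0.2799] head -174.43 tilt [-2.e-04  4.e-04 -1.e+00] | shift [ 3.063e-01 -1.819e-01 -2.000e-04] spin 0.031 t 7.85 w 0.417 f [ 0.  -0.1 -2.8]
[-0.28  0.1   0.72  1.71 -0.07  1.36  2.12]
```

View pics/tr.png

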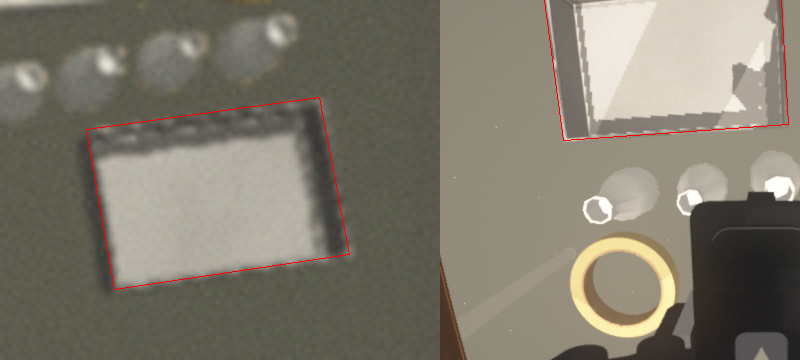

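The tray outline at (0.353, −0.325), yaw 9° matches both views. I'll move over it, lower and check.

Request:
arm_command(series="1 0.04 -0.025 0 0; 1 0.08 -0.05 0 0.015; 1 0.085 -0.05 0 0.02; 1 0.07 -0.042 0 0.02; 1 0.035 -0.02 0 0; 1 0 0 0 0; 1 0 0 0.05 0; 1 0 0 0.09 0; 1 0 0 0.09 0; 1 0 0 0.05 0")

```text
clock: 9.1
position: [0.3497, -0.3175, 0.166]
ee_rot: [0.034, 0.999, 0.0, -0.001]
ft_force: [0.2, 0.6, -3.6]
grip_width: 0.414
grasp_force: 60.5
```

Run:
```python
from h import *
go([.353,-.325,.0855],175); print(manip.get_obs()['joint_pos'].round(2))
```

```text
pos [ 0.3497 -0.3175  0.166 ] head 176.05 tilt [ 2.e-03  5.e-04 -1.e+00] | shift [-0.01   -0.0182  0.2013] spin 0.0058 t 9.1 w 0.414 f [ 0.2  0.6 -3.6]
[-0.17  0.06  0.85  1.99 -0.05  1.11  2.2 ]
```

Request:
arm_command(series="1 -0.01 -0.018 0 0; 1 0 0 0.05 0; 1 0 0 0.06 0; 1 0 0 0.05 0; 1 0 0 0.025 0; 1 0 0 0.012 0; 1 0 0 0.004 0; 1 0 0 0.002 0; 1 0 0 0 0; 1 0 0 0 0")

```text
clock: 10.35
position: [0.3524, -0.3266, 0.0869]
ee_rot: [0.036, 0.999, 0.0, 0.0]
ft_force: [0.5, 0.9, -3.7]
grip_width: 0.414
grasp_force: 60.8
```

Request:
arm_command(series="1 0 0 0.003 0; 1 0 0 0.002 0; 1 0 0 0.001 0; 1 0 0 0 0; 0.4 0 0 0 0; 0 0 0 0 0; 0 0 0 0 0; 0 0 0 0 0; 0 0 0 -0.03 0; 0 0 0 -0.06 0")

```text
clock: 11.6
position: [0.3518, -0.3265, 0.1208]
ee_rot: [0.036, 0.999, 0.0, -0.001]
ft_force: [-0.5, -0.1, 0.3]
grip_width: 0.999
grasp_force: 0.0
```

Request:
arm_command(series="0 0 0 -0.1 0; 0 0 0 -0.12 0; 0 0 0 -0.12 0; 0 0 0 -0.1 0; 0 -0.04 0.04 0 0; 0 -0.07 0.07 0 0; 0 -0.08 0.08 0 0; 0 -0.08 0.08 0 0; 0 -0.06 0.06 0 0; 0 -0.03 0.03 0 0")

```text
clock: 12.85
position: [0.5073, -0.1914, 0.2954]
ee_rot: [0.035, 0.999, -0.0, -0.001]
ft_force: [-0.7, -0.9, 0.0]
grip_width: 1.0
grasp_force: 0.0
```

Run:
```python
from h import *
shot('wrist','w4.png'); c=cv2.imread('pics/w4.png'); cv2.imwrite('pics/w4h.png',c)
print(proj('w4.png',[[.5766,-.1078,.064],[.353,-.325,.108]]).round())
go([.54,-.12,.30],185.7)
go([.416,.334,.25],164.5)
```

```text
[[420. 277.]
 [111.  13.]]
pos [ 0.5082 -0.1905  0.2954] head 176.04 tilt [ 0.0013 -0.     -1.    ] | shift [-0.0672  0.1812 -0.0116] spin -0.0537 t 12.9 w 1.001 f [-0.2  1.9 -1.3]
pos [ 0.5082 -0.1905  0.2954] head 176.04 tilt [ 0.0013 -0.     -1.    ] | shift [0.3203 1.2921 0.1139] spin 0.0641 t 12.9 w 1.001 f [-0.2  1.9 -1.3]
```

View pics/w4.png

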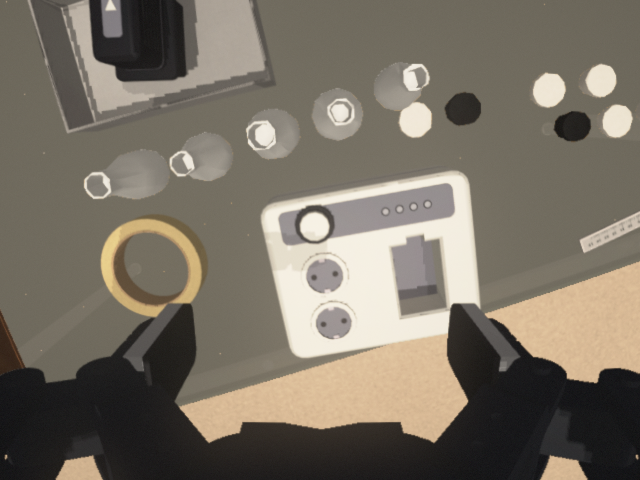

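The spent module stands upright in the tray at the upper left. The empty bay mouth is at about (420,279), within 2 px of prediction (420,277), and the button is at (315,224). Next is the fresh module.

Run:
```python
from h import *
P=onz('w4.png',[(392,246),(441,238),(446,312),(400,320)],.064); print(P.round(4),P.mean(0))
for a,b in((1,2),(0,3)): d=P[b]-P[a]; print(np.degrees(np.arctan2(d[1],d[0])),np.linalg.norm(d))
for a,b in((0,1),(3,2)): d=P[b]-P[a]; print(np.degrees(np.arctan2(-d[0],d[1])),np.linalg.norm(d))
print('button',onz('w4.png',[(315,224)],.0745))
```

```text
[[ 0.5462 -0.1316  0.064 ]
 [ 0.542  -0.0889  0.064 ]
 [ 0.6121 -0.0838  0.064 ]
 [ 0.6168 -0.126   0.064 ]] [ 0.57929599 -0.10758271  0.064     ]
4.153527628351466 0.07028600917709728
4.551142970747215 0.07080513944755007
5.590582029796055 0.04294076465717752
6.305127936442098 0.04246583561309983
button [[ 0.519791   -0.19630687  0.0745    ]]
```

Request:
arm_command(series="0 0.015 0.06 0 0; 0 0.03 0.12 0 0; 0 0.035 0.145 0 0; 0 0.035 0.145 0 0; 0 0.035 0.145 0 0; 0 0.035 0.145 0 0; 0 0.035 0.145 0 0; 0 0.035 0.145 0 0; 0 0.035 0.125 0.05 0; 0 0.03 0.07 0.06 0.03")

```text
clock: 14.15
position: [0.4143, 0.314, 0.2519]
ee_rot: [0.084, 0.996, 0.0, 0.0]
ft_force: [0.1, -0.2, 0.4]
grip_width: 1.0
grasp_force: 0.0
```

Run:
```python
from h import *
go([.416,.334,.083],164.5)
```

```text
pos [0.4143 0.314  0.2519] head 170.39 tilt [-7.e-04  5.e-04 -1.e+00] | shift [0.0044 0.0499 0.4223] spin 0.0327 t 14.15 w 1.0 f [ 0.1 -0.2  0.4]
```

Request:
arm_command(series="0 0.004 0.025 0 0; 0 0 0.025 0 0.033; 0 0 0 0.05 0; 0 0 0 0.05 0; 0 0 0 0 0; 0 0 0 0 0; 0 0 0 0 0; 0 0 0 0 0; 0 0 0 0 0; 0 0 0 0 0")

```text
clock: 15.4
position: [0.4165, 0.3326, 0.2124]
ee_rot: [0.135, 0.991, 0.0, 0.0]
ft_force: [0.8, -0.3, 0.0]
grip_width: 1.002
grasp_force: 0.0
```

Run:
```python
from h import *
shot('wrist','w5.png'); print(proj('w5.png',[[.416,.334,.106]]))
for t in(100,120): fit('w5.png',[.416,.334,-15.5],0,t)
go([.416,.334,.083],164.5)
```

```text
[[321.58041404 245.48149563]]
w5.png thr 100 pose [416.18 334.44 -15.48] miss 0.0529 area 9626
w5.png thr 120 pose [416.19 334.45 -15.39] miss 0.0342 area 9822
pos [0.4165 0.3326 0.2123] head 164.51 tilt [ 0.  0. -1.] | shift [0.0021 0.0031 0.3233] spin 0.0001 t 15.45 w 0.996 f [ 0.5 -0.4  0.5]
```

Request:
arm_command(series="0 0.002 0.004 0.05 0; 0 0 0 0.09 0; 0 0 0 0.09 0; 0 0 0 0.06 0; 0 0 0 0.033 0; 0 0 0 0 0; 1 0 0 0 0; 1 0 0 0 0; 1 0 0 0 0; 1 0 0 0 0")

```text
clock: 16.7
position: [0.4164, 0.3345, 0.0838]
ee_rot: [0.135, 0.991, 0.0, 0.0]
ft_force: [-0.4, -0.9, 7.1]
grip_width: 0.418
grasp_force: 59.5
```

Request:
arm_command(series="1 0 0 0 0; 1 0 0 0 0; 1 0 0 0 0; 1 0 0 -0.02 0; 1 0 0 -0.05 0; 1 0 0 -0.09 0; 1 0 0 -0.11 0; 1 0 0 -0.11 0; 1 0 0 -0.08 0; 1 0 0 -0.04 0")

```text
clock: 17.95
position: [0.4164, 0.3344, 0.2849]
ee_rot: [0.135, 0.991, 0.001, 0.001]
ft_force: [0.1, -0.2, -4.1]
grip_width: 0.415
grasp_force: 60.7
```

Run:
```python
from h import *
go([.577,-.1077,.29],185.6)
```

```text
pos [0.4164 0.3344 0.2849] head 164.5 tilt [-9.0e-04  1.8e-03 -1.0e+00] | shift [-0.6824 -0.9578 -0.014 ] spin -0.1172 t 17.95 w 0.415 f [ 0.1 -0.2 -4.1]
```

Request:
arm_command(series="1 -0.03 -0.04 0 0; 1 -0.055 -0.08 0 0; 1 -0.07 -0.1 0 0; 1 -0.075 -0.105 0 0; 1 -0.075 -0.105 0 0; 1 -0.075 -0.105 0 0; 1 -0.075 -0.105 0 0; 1 -0.075 -0.105 0 0; 1 -0.07 -0.095 0 0; 1 -0.06 -0.085 0 -0.02")

```text
clock: 19.2
position: [0.5709, -0.0958, 0.2815]
ee_rot: [0.104, 0.995, -0.0, -0.001]
ft_force: [0.0, 0.2, -3.5]
grip_width: 0.415
grasp_force: 60.5
```

Request:
arm_command(series="1 -0.02 -0.03 0 -0.04; 1 0 0 0 -0.04; 1 0 0 0 -0.017; 1 0 0 0 0; 1 0 0 0.05 0; 1 0 0 0.07 0; 1 0 0 0.05 0; 1 0 0 0 0; 1 0 0 0 0; 1 0 0 0 0")

```text
clock: 20.45
position: [0.5775, -0.1064, 0.2161]
ee_rot: [-0.048, 0.999, -0.0, 0.001]
ft_force: [0.5, -0.2, -3.3]
grip_width: 0.416
grasp_force: 60.6
```

Run:
```python
from h import *
go([.577,-.1077,.102],185.6)
```

```text
pos [ 0.5775 -0.1064  0.2161] head -174.46 tilt [-1.5e-03 -1.0e-04 -1.0e+00] | shift [ 0.0019 -0.0031  0.2852] spin -0.0004 t 20.45 w 0.416 f [ 0.5 -0.2 -3.3]
```

Request:
arm_command(series="1 0.002 -0.003 0.03 0; 1 0 0 0.05 0; 1 0 0 0.05 0; 1 0 0 0.03 0; 1 0 0 0.01 0; 1 0 0 0.01 0; 1 0 0 0.01 0; 1 0 0 0.01 0; 1 0 0 0.01 0; 1 0 0 0 0")

```text
clock: 21.7
position: [0.5762, -0.1074, 0.1308]
ee_rot: [-0.048, 0.999, 0.0, -0.0]
ft_force: [-0.4, -0.6, -1.7]
grip_width: 0.416
grasp_force: 60.8
```

Run:
```python
from h import *
go([.577,-.1077,.1015],185.6); print(manip.get_obs()['torque'].round(2))
```

```text
pos [ 0.5762 -0.1074  0.1308] head -174.44 tilt [ 5.e-04  2.e-04 -1.e+00] | shift [-0.002  -0.0009  0.0731] spin -0.0002 t 21.7 w 0.416 f [-0.4 -0.6 -1.7]
[ 0.04 -0.02  0.02]
```

17 mm deep in the well with almost no contact force, so I'll continue down.

Request:
arm_command(series="1 0 0 0.01 0; 1 0 0 0.01 0; 1 0 0 0.01 0; 1 0 0 0.01 0; 1 0 0 0.01 0; 1 0 0 0.008 0; 1 0 0 0.006 0; 1 0 0 0.005 0; 1 0 0 0.003 0; 1 0 0 0 0")

```text
clock: 22.95
position: [0.5763, -0.1075, 0.1022]
ee_rot: [-0.048, 0.999, 0.0, -0.0]
ft_force: [0.2, -0.9, -3.7]
grip_width: 0.414
grasp_force: 60.8
```

Request:
arm_command(series="1 0 0 0.002 0; 1 0 0 0.002 0; 1 0 0 0.002 0; 1 0 0 0 0; 1 0 0 0 0; 1 0 0 0 0; 1 0 0 0 0; 1 0 0 0 0; 1 0 0 0 0; 1 0 0 0 0")

```text
clock: 24.2
position: [0.5765, -0.1076, 0.1019]
ee_rot: [-0.048, 0.999, 0.001, 0.0]
ft_force: [-9.6, 1.1, 18.1]
grip_width: 0.412
grasp_force: 63.3
```

Contact came at TCP z = 0.102, the expected seated height, with 18 N of push. I'll release, rise and check.

Request:
arm_command(series="1 0 0 -0.004 0; 0.4 0 0 0 0; 0 0 0 0 0; 0 0 0 0 0; 0 0 0 0 0; 0 0 0 -0.05 0; 0 0 0 -0.1 0; 0 0 0 -0.12 0; 0 0 0 -0.12 0; 0 0.08 0 -0.08 0")

```text
clock: 25.45
position: [0.5455, -0.1102, 0.2915]
ee_rot: [-0.049, 0.999, -0.0, 0.001]
ft_force: [-0.9, -0.2, -0.1]
grip_width: 1.002
grasp_force: 0.0
```

Request:
arm_command(series="1 0.05 -0.05 0 0; 1 0.03 -0.1 0 0; 1 0 -0.08 0 0; 1 0 0 0 0; 1 0 0 0 0; 1 0 0 0 0; 1 0 0 0 0; 1 0 0 0 0; 1 0 0 0 0; 1 0 0 0 0")

```text
clock: 26.7
position: [0.5216, -0.2052, 0.2895]
ee_rot: [-0.049, 0.999, 0.0, 0.0]
ft_force: [1.0, -0.7, -0.0]
grip_width: -0.002
grasp_force: 0.0
```

Run:
```python
from h import *
shot('wrist','w6.png'); fit('w6.png',[.5766,-.1078,5.7],.018,120,BOX[2:])
go([.5205,-.1963,.15],185.6)
```

```text
w6.png thr 120 pose [ 577.45 -107.68    6.76] miss 0.9307 area 98246
pos [ 0.5216 -0.2052  0.2895] head -174.44 tilt [ 0.e+00  1.e-04 -1.e+00] | shift [0.0005 0.0224 0.3487] spin -0.0002 t 26.75 w -0.003 f [-0.4 -1.   0.2]
```

View pics/w6.png

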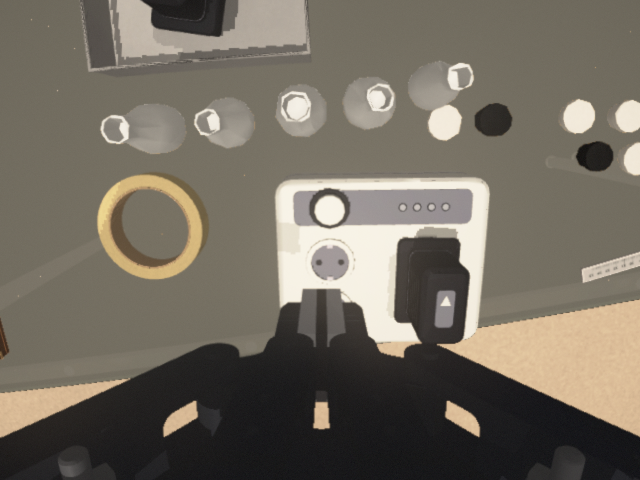

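The fresh module sits flat in the bay with its arrow to the front. Its front collar edge is at (428,238). The button is at (330,209) and the fingers are shut. I'll press the button now.

Request:
arm_command(series="1 0.001 0.022 0.05 0; 1 0 0 0.1 0; 1 0 0 0.12 0; 1 0 0 0.1 0; 1 0 0 0.06 0; 1 0 0 0.03 0; 1 0 0 0.014 0; 1 0 0 0 0; 1 0 0 0 0; 1 0 0 0 0")

```text
clock: 28.0
position: [0.5207, -0.1966, 0.1005]
ee_rot: [-0.049, 0.999, -0.0, 0.001]
ft_force: [0.1, -0.1, -0.5]
grip_width: -0.0
grasp_force: 0.0
```

Run:
```python
from h import *
print('button',onz('w6.png',[(330,209)],.0745)); go([.5205,-.1963,.0935],185.6)
```

```text
button [[ 0.52042624 -0.19704922  0.0745    ]]
pos [ 0.5207 -0.1966  0.1005] head -174.44 tilt [-1.1e-03 -1.0e-04 -1.0e+00] | shift [0.0004 0.0007 0.0175] spin -0.0002 t 28.0 w -0.0 f [ 0.1 -0.1 -0.5]
```

Aligned to within 1 mm and 7 mm above the cap, so I'll press slowly.

Request:
arm_command(series="1 0 0 0.009 0; 1 0 0 0.007 0; 1 0 0 0.004 0; 1 0 0 0.004 0; 1 0 0 0.003 0; 1 0 0 0.003 0; 1 0 0 0.002 0; 1 0 0 0 0; 1 0 0 0 0; 1 0 0 0 0")

```text
clock: 29.25
position: [0.5204, -0.1965, 0.0884]
ee_rot: [-0.048, 0.999, 0.0, 0.0]
ft_force: [-7.6, 2.9, 20.4]
grip_width: -0.0
grasp_force: 10.0
```

The stop was reached: 20 N, with z at the computed bottom. Now I'll retreat.

Request:
arm_command(series="1 0 0 -0.02 0; 1 0 0 -0.04 0; 1 0 0 -0.08 0; 1 0 0 -0.12 0; 1 0 0 -0.12 0; 1 0 0 -0.12 0; 1 0.1 0 -0.05 0; 1 0.1 0 0 0; 1 0.05 0 0 0; 1 0 0 0 0")

```text
clock: 30.5
position: [0.4199, -0.2068, 0.3079]
ee_rot: [-0.048, 0.999, 0.001, 0.001]
ft_force: [0.3, 0.3, -0.2]
grip_width: -0.002
grasp_force: 0.0
```

Run:
```python
from h import *
shot('wrist','w7.png'); go([.42,-.19,.31])
for z in(.018,.022): fit('w7.png',[.5766,-.1078,5.6],z,120,BOX[2:])
```

```text
pos [ 0.4208 -0.2063  0.3077] head -174.46 tilt [-1.7e-03  5.0e-04 -1.0e+00] | shift [-0.0019  0.0408 -0.0056] spin 0 t 30.55 w -0.0 f [ 0.  -0.8 -0.6]
w7.png thr 120 pose [585.82 -92.4  -29.55] miss 0.9103 area 73321
w7.png thr 120 pose [585.1  -93.12 -32.22] miss 0.9082 area 73321
```

View pics/w7.png

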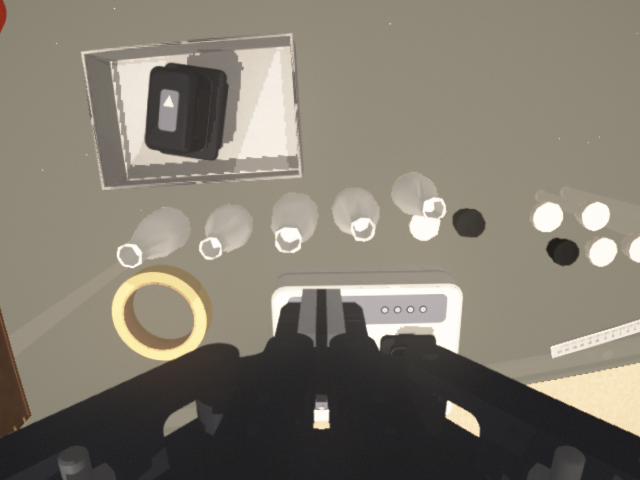

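The spent module stands upright in the tray and nothing else has moved. As a last check on seating, I'll repeat the earlier viewpoint and compare the silhouette numerically.

Request:
arm_command(series="0 -0.05 0.04 0 0; 0 -0.1 0.07 0.01 0; 0 -0.1 0.08 0.01 0; 0 -0.075 0.05 0 0; 0 0 0 0 0; 0 0 0 0 0; 0 0 0 0 0; 0 0 0 0 0; 0 0 0 0 0; 0 0 0 0 0")

```text
clock: 31.8
position: [0.5408, -0.0982, 0.2992]
ee_rot: [-0.048, 0.999, 0.0, 0.0]
ft_force: [0.7, 1.3, -1.1]
grip_width: 1.003
grasp_force: 0.0
```

Run:
```python
from h import *
shot('wrist','w8.png'); go([.5393,-.1212,.2983])
for f in('w2.png','w8.png'):
  for z in(.015,.018,.021): fit(f,[.5766,-.1078,5.6],z,120,BOX[2:])
```

```text
pos [ 0.5408 -0.0981  0.2992] head -174.45 tilt [-3.e-04  2.e-04 -1.e+00] | shift [ 0.0094 -0.057   0.0022] spin 0 t 31.85 w 0.998 f [-0.1  0.2  0.6]
w2.png thr 120 pose [ 577.11 -107.76    7.23] miss 0.0573 area 5928
w2.png thr 120 pose [ 577.04 -107.93    5.86] miss 0.0738 area 5928
w2.png thr 120 pose [ 576.5  -108.3     5.78] miss 0.0896 area 5928
w8.png thr 120 pose [ 577.06 -106.78    6.16] miss 0.0558 area 5916
w8.png thr 120 pose [ 576.26 -106.8     5.72] miss 0.0727 area 5916
w8.png thr 120 pose [ 575.92 -106.74    7.49] miss 0.0887 area 5916
```

The area, miss and pose all match the fully seated spent module, so I'm handing in.

```bash
python3 -c "
from workcell import manip; print(manip.hand_in())"
```

```text
the job is handed in; nothing more can be done
None
```

The job is done and handed in at about 32 s of the 66 s allowed: the spent module stands upright in the tray, the fresh one is fully home in the bay with its key to the front, and the test button was then pressed to its stop and released (its spring-back was not checked by camera).

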